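# Close up the coffee machine

### The job

The coffee machine has been left open after refilling: using only your fingertips, push the drip tray fully home so that the cup rides in on it and ends upright under the spout, push the steel loading handle all the way down, and push the water-tank lid fully shut. Do not pick anything up, and leave the other things on the counter where they stand.

Things in the scene. Friction and masses are not known exactly. Their poses are not given: they have to be found in the camera images.
- machine: Red pod coffee machine, fixed: 275 deep, 160 wide, 225 high, water tank on its own left (+y). Origin on the worktop straight below the spout; its front faces its own -x, z up. Brew head overhangs the tray from x -45 to +60 (underside 150 high, top 225); column behind from x +58. Clear blue tank: x -35 to +85, y +85 to +165, rim 210 high.
- tray (a joint): Black drip tray with a steel cup grid, at the foot of the machine under the spout; it slides straight along the machine's x. 0 = fully home (hard stop), value in m = how far it is pulled out towards the machine's front (-x); at most 0.08. About 2 N of friction, no catch or spring.
- tray_front (a point): Middle of the tray's flat upright front face (130 wide, from 9 to 45 above the worktop), 30 above the worktop; moves with the tray; axes as the machine's. Home, it lies 95 in front of the spout axis, 50 in front of the brew head and 38 in front of the lowered handle. (mm)
- tray_top (a point): Point of the cup grid's upper face (50 above the worktop) that is straight under the spout when the tray is home; moves with the tray; axes as the machine's. The cup stands within about 25 of it. (mm)
- spout (a point): Mouth of the coffee spout, 128 above the worktop, on the fixed machine; axes as the machine's. (mm)
- handle (a joint): Steel U-shaped loading handle on top of the brew head, hinged on a level line along the machine's y. 0 = flat down, fully closed (hard stop), pointing to the machine's front; grows as it is raised up and back (rad), at most 1.2. Stiff hinge: it stays where it is left; 1 to 2 N at the crossbar moves it.
- handle_hinge (a point): Middle of the handle's hinge line, 238 above the worktop; axes turn with the handle (x back along the arms away from the crossbar, y along the hinge, z out of the handle's upper face). (mm)
- handle_bar (a point): Middle of the upper face of the handle's crossbar (bar 24 wide, 114 long, 12 thick), 120 from the hinge line and 6 above the arms' centre plane; axes as handle_hinge. Down, it is 244 above the worktop. (mm)
- tank_lid (a joint): Dark flat lid of the water tank, hinged on the tank's rear rim on a level line along the machine's y. 0 = flat shut (hard stop); grows as its front edge is raised (rad), at most 1.3. Stiff hinge: it stays where it is left; 1 to 2 N near the front edge moves it.
- lid_hinge (a point): Middle of the lid's hinge line, 216 above the worktop; axes turn with the lid (x back from the front edge to the hinge, y along the hinge, z out of its upper face). (mm)
- lid_edge (a point): Point on the lid's upper face, mid-width, 110 from the hinge line and 12 from its front edge, 4 above its centre plane (lid 122 long, 84 wide, 8 thick); axes as lid_hinge. Shut, it is 220 above the worktop. (mm)
- cup: White espresso cup, 68 across, 65 high, handle on its own +y, 0.17 kg, standing loose and upright on the tray's grid. Origin at the centre of its foot.
- mug: Blue mug, 80 across, 92 high, loose bystander. Origin at the centre of its foot.
- sugar_jar: Glass sugar jar with brass cap, 72 across, 100 high, loose bystander. Origin under its centre.
- milk_jug: Steel milk jug with a handle, 74 across, 85 high, loose bystander. Origin under its centre.
- pod_tin: Yellow-banded steel tin, 74 across, 110 high, loose bystander. Origin under its centre.
- teaspoon: Steel spoon, 140 long, lying on the worktop, loose bystander.
- saucer: White saucer, 120 across, 16 high, loose bystander. Origin under its centre.
Mind the look-alikes: they are no part of the job. Leave any pink or red look-alike of the cup alone.

How it is judged:
At the end, for the whole second after the job is handed in: Tray within 5 mm of home, handle and tank lid each within 0.06 rad of shut, and the cup at rest, upright (within 0.1 rad), standing on the tray's grid with its centre within 30 mm of the spout axis (value of joint tray below 0.005 m and value of joint each of handle, tank_lid below 0.06 rad and angle between cup's own z axis and vertical below 0.1 rad and horizontal distance between cup and spout below 0.03 m and z of cup in the frame of tray_top between -0.006 and 0.006 m and linear speed of cup below 0.02 m/s); the robot touches nothing.
It fails at once if the cup is lifted off the tray (more than 12 mm), falls from it or tips over (more than 0.35 rad) (z of cup in the frame of tray_top above 0.012 m or z of cup in the frame of tray_top below -0.015 m or angle between cup's own z axis and vertical above 0.35 rad).
It fails at once if a bystander (mug, sugar jar, milk jug, tin, teaspoon, saucer) is lifted or moved more than 25 mm from where it stood (distance of any of mug, sugar_jar, milk_jug, pod_tin, teaspoon, saucer from where it was at the start of the episode above 0.025 m).
It also fails if it takes over 58 s, if anything falls off the work surface, if the arm or the gripper's body presses on something with over 40 N, if the wrist force passes 120 N, or if a joint passes its speed limit or range.

### The arm

A 6-joint arm with a two-finger parallel gripper is mounted at the origin on the work surface. World frame = base frame: x ahead of the robot, y to its left, z up, the work surface at z = 0. Lengths are in m, angles in rad, forces in N, time in s.
With the tool pointing down it reaches from about 0.375 to 0.9 m from the base axis. Payload 3.1 kg.
Tool frame: the origin (TCP) lies between the finger pads; the fingertips stand 8 mm ahead of it and the grasp point (between the pads) lies 11 mm behind it; z points along the fingers, y is the line along which they close (so a half turn about z gives the same grasp; the last joint's range is limited). The gripper opens to 87 mm and grips with 3 to 60 N. Pads are 19 mm wide; open, the fingers measure 117 mm over their backs; the gripper's body (75 mm by 190 mm) begins 51 mm behind the grasp point.
Start: joints at [1.002, 0.527, 1.433, -0, 1.181, -0.178], TCP at [0.237, 0.578, 0.231] pointing down, gripper open.
Joint ranges: [-3.08, 3.08], [-0.75, 2.2], [0.22, 2.44], [-1.43, 4.57], [0, 2.65], [-2.85, 2.85]. Speed limits (rad/s): [2.79, 2.79, 3.14, 3.14, 3.14, 3.14].

### API

Orientations are given as a unit quaternion [x, y, z, w].
In Python, from rig import robot gives the robot as it stands.
- The arm moves only by the tool move_arm, never from a script. Its argument "motion" is text: rows parted by semicolons, each of 5 numbers parted by spaces: the opening, from -1 (shut) to 1 (fully open), then the shift along the tool's x, y, z normalised to -1 to 1, where 1 is 0.2 m, then the turn about the tool's z normalised to -1 to 1, where 1 is pi rad. A call has 1 to 12 rows; each row is the pose to reach, as a shift and turn from the pose commanded when the call began, along the tool's axes at that moment, turning the shorter way round; what a row does not reach only later rows make up. A row lasts 1/12 s, in which the tool goes at most 41.7 mm and 7.16 degrees, less where a joint would pass 70% of its speed; a pose out of reach is approached as far as the arm can. A call with a number of a shift or a turn outside -1 to 1 is refused whole. A call with a gripper value outside its range is refused whole. The fingers move at their own pace and stop on an object; "newtons" is the grip in N (left out, the last holds). Time passes only in rows, so rows that repeat a pose let the fingers close. It gives the time, the measured TCP pose, the force, the opening and the grip force at its end, in the units of the state.
- robot.get_obs(): the state, without advancing time (a new reading comes with each control period).
- robot.camera(name): name is "scene" or "top" or "wrist"; returns (picture, depth): 400x640x3 uint8, red, green, blue; 400x640 float32, m along the optical axis (not along the pixel's ray), 0 where there is no reading.
- robot.camera_model(name): a dict with "mtx" (3x3 intrinsics, pixels), "position" and "attitude" of the camera in the world. Camera axes: x right, y down, z forward; pixel columns grow to the right and rows downward; lengths in m; the calibration is good to about 2 mm. A picture is of the moment at which its call begins: read the wrist's pose just before it. camera_model takes no time and is no camera call; for the wrist camera it gives the pose at the moment of the call.
- robot.hand_in(): hands the job in; it is judged then, once.
The state is a dict: "time": time; "q": joint angles; "joint_velocities": joint speeds; "joint_torque": joint torques, N m; "position": TCP position; "tool_rot": TCP orientation; "ft_force": force on the tool from outside, world axes, zero at the start; "moment": the same for the moment, N m; "grip_width": finger opening in m; "grip_force": force on a finger pad.
Only numpy, scipy, OpenCV 4.12 (cv2) and the standard library are available. Lean on these libraries where they do the work, as an engineer would, in place of code of your own. Each camera call takes 0.05 s, during which the arm holds its last target. There are 200 camera calls.

## Working session

There is one attempt and no reset: what is moved stays moved. The work goes in short steps, Python scripts to look and compute and a tool call to move; the robot and the scene stay as the last step left them, time stands still between calls to the robot, and variables do not carry over. Pictures are saved under pics/ and viewed, at most 10 in all, crops included, and the job is handed in when it is done.

Besides the shell and the picture viewer there is one more tool, called after "Emit:" by a JSON object that holds its "fn" and its "kwargs". move_arm: Moves the arm, as the interface text tells. Its arguments: {"type":"object","properties":{"motion":{"type":"string"},"newtons":{"type":"number"}},"required":["motion"]}

```bash
mkdir -p pics; cat > h.py <<'E'
import numpy as np, cv2
from scipy.spatial.transform import Rotation as R
from rig import robot
def shot(n):
    m=robot.camera_model(n); p,d=robot.camera(n); return p,d,m
def rot(m):
    a=np.array(m['attitude'],float)
    return a if a.shape==(3,3) else R.from_quat(a).as_matrix()
def cloud(d,m):
    K=np.array(m['mtx']); v,u=np.mgrid[:d.shape[0],:d.shape[1]]
    c=np.stack([(u-K[0,2])/K[0,0]*d,(v-K[1,2])/K[1,1]*d,d],-1)
    return c@rot(m).T+np.array(m['position'])
E
python3 - <<'E'
from h import *
o=robot.get_obs(); print(o['time'],o['position'],o['tool_rot'])
for n in ('scene','top'):
    p,d,m=shot(n); print(n,m); cv2.imwrite(f'pics/{n}0.png',p[...,::-1]); np.savez(f'{n}0.npz',p=p,d=d,P=cloud(d,m))
E
```

```text
0.0 [0.23709606 0.57750734 0.22955511] [ 1.93681022e-01  9.81063953e-01 -1.01580594e-03 -3.88274257e-04]
scene {'mtx': array([[501.4955578 ,   0.        , 318.04808754],
       [  0.        , 501.4955578 , 198.56843929],
       [  0.        ,   0.        ,   1.        ]]), 'position': array([ 1.30562909, -0.64628019,  0.87738332]), 'attitude': array([ 0.79799145,  0.39151132, -0.20148633, -0.41149944])}
top {'mtx': array([[440.80789326,   0.        , 317.36057712],
       [  0.        , 440.80789326, 200.66092685],
       [  0.        ,   0.        ,   1.        ]]), 'position': array([ 0.28634384, -0.05360408,  1.58984714]), 'attitude': array([ 0.70588893, -0.70330558,  0.05497433, -0.06371737])}
```

View pics/scene0.png

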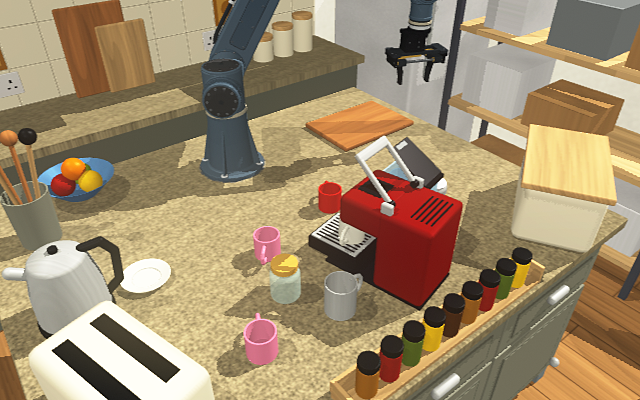

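View pics/top0.png

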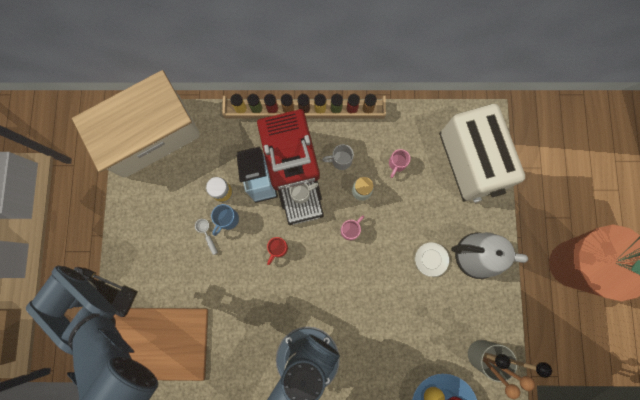

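The pictures show the machine facing the robot: red body near (288,150) in the top view, tray and cup at (302,203), lid at (252,162), handle U near (290,160). The mug is at (223,217), the red look-alike at (277,247), and pink ones at (350,229) and (400,160). Next I'll measure these.

```bash
python3 - <<'E'
from h import *
T=np.load('top0.npz');S=np.load('scene0.npz')
for nm,Z in(('top',T),('scene',S)):
    p=Z['p'].astype(int);P=Z['P']
    red=(p[...,0]>90)&(p[...,1]<50)&(p[...,2]<50)
    m=red&(np.abs(P[...,2]-.225)<.008)&(P[...,0]>.3)
    pts=P[m][:,:2].astype(np.float32); print(nm,m.sum(),P[m].mean(0)); 
    if len(pts)>20: print(cv2.minAreaRect(pts), cv2.boxPoints(cv2.minAreaRect(pts)).round(3).tolist())
P=T['P']
for n,(u,v) in dict(cup=(300,192),mug=(223,217),spoon=(207,232),redmug=(277,247),pink=(350,229),jar=(363,187),jug=(343,156),lid=(250,160),tank=(262,190),trayfront=(304,219),sugar=(217,187),bar=(295,162),worktop=(350,280)).items(): print(n,P[v,u].round(3))
c=T['p'][95:235,190:350]; cv2.imwrite('pics/t1.png',cv2.resize(c[...,::-1],None,fx=4.5,fy=4.2,interpolation=2))
c=S['p'][120:310,290:480]; cv2.imwrite('pics/s1.png',cv2.resize(c[...,::-1],(600,600),interpolation=2))
E
```

```text
top 2243 [0.70210114 0.06168346 0.22491115]
((0.6940872073173523, 0.06109210476279259), (0.23073936998844147, 0.154989555478096), 14.174957275390625) [[0.5630000233650208, 0.1080000028014183], [0.6010000109672546, -0.041999999433755875], [0.824999988079071, 0.014000000432133675], [0.7870000004768372, 0.164000004529953]]
scene 3271 [0.71483563 0.05628627 0.22440064]
((0.6970672011375427, 0.06297121942043304), (0.23222418129444122, 0.15890000760555267), 14.021324157714844) [[0.5649999976158142, 0.1120000034570694], [0.6039999723434448, -0.041999999433755875], [0.8289999961853027, 0.014000000432133675], [0.7900000214576721, 0.1679999977350235]]
cup [0.576 0.027 0.062]
mug [0.493 0.308 0.01 ]
spoon [0.439 0.366 0.003]
redmug [0.386 0.111 0.003]
pink [ 0.451 -0.151  0.012]
jar [ 0.587 -0.191  0.1  ]
jug [ 0.723 -0.127  0.008]
lid [0.644 0.177 0.243]
tank [0.563 0.147 0.167]
trayfront [0.482 0.013 0.048]
sugar [0.583 0.309 0.114]
bar [0.615 0.029 0.332]
worktop [ 0.271 -0.15   0.002]
```

View pics/t1.png

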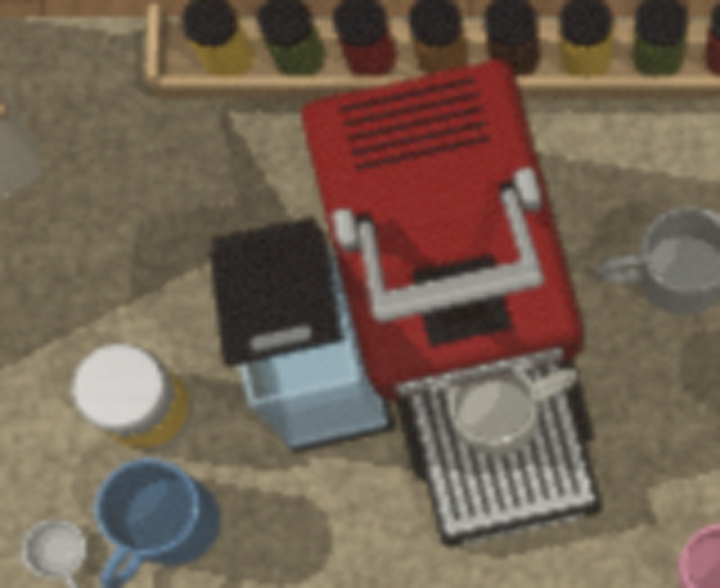

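View pics/s1.png

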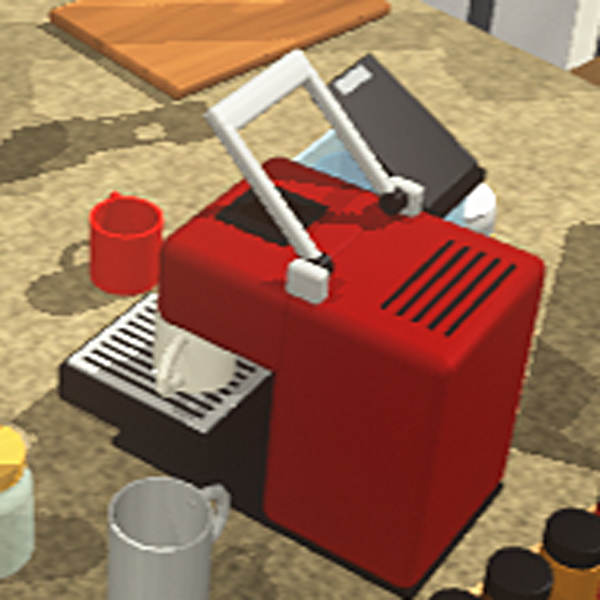

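```bash
cat >> h.py <<'E'
O=np.array([.627,.045,0]); A=np.radians(14.1)
M=np.array([[np.cos(A),np.sin(A),0],[-np.sin(A),np.cos(A),0],[0,0,1]])
toM=lambda P:(np.asarray(P)-O)@M.T
toW=lambda p:np.asarray(p)@M+O
E
python3 - <<'E'
from h import *
def st(n,q):
    print(n,len(q),'lo',np.percentile(q,2,0).round(3),'med',np.median(q,0).round(3),'hi',np.percentile(q,98,0).round(3))
for nm in('top','scene'):
    Z=np.load(nm+'0.npz');p=Z['p'].astype(int);Q=toM(Z['P']);x,y,z=Q[...,0],Q[...,1],Q[...,2]
    sat=p.max(-1)-p.min(-1); br=p.mean(-1)
    print(nm)
    red=(p[...,0]>90)&(p[...,1]<50)&(abs(z-.225)<.004)&(x>-.1)
    q=Q[red];print('red x,y extents',np.percentile(q[:,0],[.5,99.5]),np.percentile(q[:,1],[.5,99.5]))
    m=(abs(x)<.12)&(abs(y)<.075)&(z>.255); st('handle',Q[m]); 
    q=Q[m]; print(' theta by slope',np.polyfit(q[:,0],q[:,2],1)); 
    b=q[q[:,2]>q[:,2].max()-.012]; st('bartop',b)
    m=(abs(x-.03)<.12)&(abs(y-.125)<.035)&(z>.216)&(br<80); st('lid',Q[m]); q=Q[m]
    sl=np.polyfit(q[:,0],q[:,2],1); print(' lid slope',sl,'th',-np.arctan(sl[0]),'x at z.220',(.22-sl[1])/sl[0])
    m=(abs(z-.05)<.006)&(x<-.03)&(x>-.22)&(abs(y)<.08); st('grid',Q[m])
    m=(abs(z-.115)<.006)&(x<.05)&(x>-.22)&(abs(y)<.075); st('cuprim',Q[m]); 
    if m.sum()>20: print(cv2.minEnclosingCircle(Q[m][:,:2].astype(np.float32)))
    m=(z>.04)&(z<.14)&(x<-.17)&(x>-.32)&(abs(y)<.2); st('obst',Q[m])
E
```

```text
top
red x,y extents [-0.04465262  0.18130141] [-0.07625399  0.07461986]
handle 354 lo [-0.025 -0.057  0.261] med [-0.012 -0.002  0.325] hi [0.056 0.055 0.334]
 theta by slope [-0.87138416  0.31296501]
bartop 203 lo [-0.026 -0.055  0.324] med [-0.019 -0.002  0.329] hi [-0.008  0.053  0.335]
lid 635 lo [-0.02   0.091  0.219] med [0.037 0.125 0.249] hi [0.092 0.159 0.283]
 lid slope [-0.57730611  0.27094195] th 0.5235656569344539 x at z.220 0.08824079739201915
grid 902 lo [-0.149 -0.063  0.044] med [-0.101  0.003  0.05 ] hi [-0.034  0.061  0.056]
cuprim 54 lo [-0.09  -0.036  0.11 ] med [-0.074 -0.001  0.115] hi [-0.039  0.029  0.12 ]
((-0.05728340148925781, -0.007510005496442318), 0.03761958330869675)
obst 249 lo [-0.266 -0.193  0.041] med [-0.221  0.087  0.062] hi [-0.188  0.159  0.07 ]
scene
red x,y extents [-0.04055172  0.18507073] [-0.0755536   0.07337435]
handle 865 lo [-0.02  -0.056  0.257] med [-0.    -0.01   0.311] hi [0.059 0.057 0.332]
 theta by slope [-0.9732269   0.31270321]
bartop 277 lo [-0.022 -0.054  0.322] med [-0.014 -0.004  0.327] hi [-0.006  0.055  0.332]
lid 230 lo [-0.013  0.092  0.217] med [0.079 0.14  0.224] hi [0.095 0.16  0.281]
 lid slope [-0.57444675  0.27071709] th 0.5214183975379021 x at z.220 0.08828858662369984
grid 708 lo [-0.147 -0.061  0.044] med [-0.108 -0.034  0.05 ] hi [-0.032  0.044  0.054]
cuprim 27 lo [-0.087 -0.049  0.109] med [-0.061 -0.031  0.111] hi [-0.044 -0.016  0.116]
((-0.0653703510761261, -0.03258609399199486), 0.028410961851477623)
obst 832 lo [-0.253 -0.193  0.041] med [-0.217 -0.114  0.055] hi [-0.185  0.154  0.067]
```

```bash
cat >> h.py <<'E'
def plan(*pts,turn=False):
    "pts: fingertip positions in machine frame (mm)"
    o=robot.get_obs(); Rt=R.from_quat(o['tool_rot']).as_matrix()
    y=Rt[:,1]; want=M[1]; a=np.arctan2(y[0]*want[1]-y[1]*want[0],y@want)
    print('t',round(o['time'],2),'tip mm',((toM(o['position'])-[0,0,.008])*1e3).round(1),'F',np.round(o['ft_force'],1),'turn val',round(-a/np.pi,3),'q',np.round(o['q'],2))
    for p in pts:
        w=toW(np.array(p)/1e3+[0,0,.008]); print(p,(Rt.T@(w-o['position'])/.2).round(3))
E
python3 - <<'E'
from h import *
plan((-190,0,222),(-190,0,38))
o=robot.get_obs();m=robot.camera_model('wrist');print(R.from_quat(o['tool_rot']).as_matrix().T@(m['position']-o['position']))
E
```

```text
t 0.1 tip mm [-248.4  611.5  221.7] F [-0.1 -0.8  0. ] turn val -0.202 q [ 1.    0.53  1.43  0.    1.18 -0.18]
(-190, 0, 222) [-2.051e+00 -2.287e+00  2.000e-03]
(-190, 0, 38) [-2.051 -2.285  0.922]
[ 0.08140499  0.00037101 -0.15466492]
```

Emit:
{"fn": "move_arm", "kwargs": {"motion": "-1 -0.9 -1 0 -0.202; -1 -0.9 -1 0 -0.202; -1 -0.9 -1 0 -0.202; -1 -0.9 -1 0 -0.202; -1 -0.9 -1 0 -0.202; -1 -0.9 -1 0 -0.202; -1 -0.9 -1 0 -0.202; -1 -0.9 -1 0 -0.202; -1 -0.9 -1 0 -0.202; -1 -0.9 -1 0 -0.202"}}

```text
time: 0.93
position: [0.3281, 0.3251, 0.2306]
tool_rot: [-0.122, 0.993, 0.0, 0.0]
ft_force: [-0.2, 0.2, 0.7]
grip_width: 0.0283
grip_force: 0.0
```

```bash
python3 -c "
from h import *
plan((-190,150,222),(-190,0,222),(-190,0,38))"
```

```text
t 0.93 tip mm [-221.7  344.5  222.6] F [-0.2  0.2  0.7] turn val -0.001 q [ 0.54  0.31  1.83  0.    1.   -1.28]
(-190, 150, 222) [-0.16  -0.972  0.002]
(-190, 0, 222) [-0.162 -1.722  0.002]
(-190, 0, 38) [-0.162 -1.723  0.922]
```

Emit:
{"fn": "move_arm", "kwargs": {"motion": "-1 -0.16 -1 0 0; -1 -0.16 -1 0 0; -1 -0.16 -1 0 0; -1 -0.16 -1 0 0; -1 -0.16 -1 0 0; -1 -0.16 -1 0 0"}}

```text
time: 1.43
position: [0.4115, 0.1351, 0.2308]
tool_rot: [-0.12, 0.993, -0.001, 0.002]
ft_force: [0.4, 0.4, 0.4]
grip_width: 0.0008
grip_force: 0.0
```

Emit:
{"fn": "move_arm", "kwargs": {"motion": "-1 0 -0.72 0 0; -1 0 -0.72 0 0; -1 0 -0.72 0 0; -1 0 -0.72 0 0; -1 0 -0.72 0 0; -1 0 -0.72 0.4 0; -1 0 -0.72 0.9 0; -1 0 -0.72 0.9 0; -1 0 -0.72 0.9 0; -1 0 -0.72 0.9 0; -1 0 -0.72 0.9 0; -1 0 -0.72 0.9 0"}}

```text
time: 2.43
position: [0.4419, 0.0007, 0.0498]
tool_rot: [-0.123, 0.992, 0.001, -0.001]
ft_force: [0.7, -0.4, 0.4]
grip_width: 0.0007
grip_force: 0.0
```

```bash
python3 -c "
from h import *
plan((-163,0,37),(-105,0,37))"
```

```text
t 2.43 tip mm [-190.3    2.1   41.8] F [ 0.7 -0.4  0.4] turn val 0.0 q [-0.25  0.64  2.03  0.    0.48 -2.07]
(-163, 0, 37) [-0.137 -0.011  0.024]
(-105, 0, 37) [-0.427 -0.011  0.023]
```

Emit:
{"fn": "move_arm", "kwargs": {"motion": "-1 -0.05 -0.01 0.035 0; -1 -0.09 -0.01 0.035 0; -1 -0.11 -0.01 0.035 0; -1 -0.13 -0.01 0.035 0; -1 -0.145 -0.01 0.035 0; -1 -0.16 -0.01 0.035 0; -1 -0.175 -0.01 0.035 0; -1 -0.19 -0.01 0.035 0; -1 -0.205 -0.01 0.035 0; -1 -0.22 -0.01 0.035 0; -1 -0.235 -0.01 0.035 0; -1 -0.25 -0.01 0.035 0"}}

```text
time: 3.43
position: [0.4914, 0.009, 0.0435]
tool_rot: [-0.122, 0.993, 0.0, -0.0]
ft_force: [-1.8, 0.1, 1.6]
grip_width: 0.0005
grip_force: 0.8
```

Emit:
{"fn": "move_arm", "kwargs": {"motion": "-1 -0.015 0 0 0; -1 -0.03 0 0 0; -1 -0.045 0 0 0; -1 -0.06 0 0 0; -1 -0.075 0 0 0; -1 -0.09 0 0 0; -1 -0.105 0 0 0; -1 -0.12 0 0 0; -1 -0.13 0 0 0; -1 -0.14 0 0 0; -1 -0.15 0 0 0; -1 -0.155 0 0 0"}}

```text
time: 4.43
position: [0.5206, 0.0163, 0.0435]
tool_rot: [-0.122, 0.992, 0.0, -0.001]
ft_force: [-5.2, -3.0, 2.4]
grip_width: 0.0006
grip_force: 2.6
```

```bash
python3 -c "
from h import *
plan((-105,0,37))"
```

```text
t 4.43 tip mm [-110.2   -1.9   35.5] F [-5.2 -3.   2.4] turn val -0.0 q [-0.18  0.69  1.83 -0.    0.62 -2.  ]
(-105, 0, 37) [-0.026  0.01  -0.008]
```

Emit:
{"fn": "move_arm", "kwargs": {"motion": "-1 -0.01 0 0 0; -1 -0.02 0 0 0; -1 -0.03 0 0 0; -1 -0.04 0 0 0; -1 -0.05 0 0 0; -1 -0.05 0 0 0"}}

```text
time: 4.93
position: [0.5209, 0.0167, 0.0434]
tool_rot: [-0.124, 0.992, 0.0, -0.011]
ft_force: [-18.9, -14.7, 15.0]
grip_width: 0.0008
grip_force: 11.1
```

```bash
python3 - <<'E'
from h import *
plan((-105,0,37))
p,d,m=shot('scene'); c=p[120:310,290:480]; cv2.imwrite('pics/s2.png',cv2.resize(c[...,::-1],(600,600)))
Q=toM(cloud(d,m));x,y,z=Q[...,0],Q[...,1],Q[...,2]
k=(abs(z-.05)<.006)&(x<-.03)&(x>-.22)&(abs(y)<.065);print(np.percentile(Q[k],2,0))
E
```

```text
t 4.93 tip mm [-109.8   -1.6   35.4] F [-18.9 -14.7  15. ] turn val 0.001 q [-0.18  0.7   1.81 -0.01  0.65 -1.99]
(-105, 0, 37) [-0.024  0.008 -0.009]
[-0.10741274 -0.06156163  0.04459579]
```

View pics/s2.png

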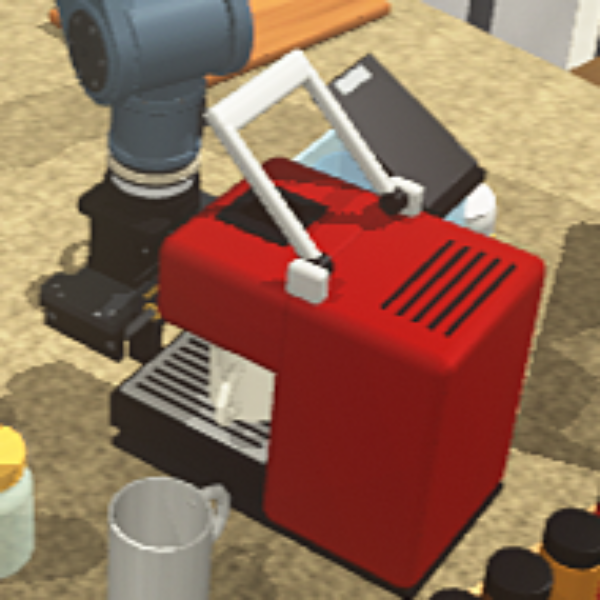

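The picture shows the tray mostly in, its near front corner at crop (113,395), with the cup upright on it and the gripper in front. The force is about 28 N, so I'll back off and measure whether the tray is home.

Emit:
{"fn": "move_arm", "kwargs": {"motion": "-1 0 0 0 0; -1 0.1 0 0 0; -1 0.3 0 0 0; -1 0.3 0 0 0"}}

```text
time: 5.32
position: [0.4638, 0.005, 0.0431]
tool_rot: [-0.121, 0.993, 0.002, -0.006]
ft_force: [-1.7, 0.8, 0.9]
grip_width: 0.0002
grip_force: 0.0
```

```bash
python3 - <<'E'
from h import *
plan((-105,0,37))
p,d,m=shot('scene'); cv2.imwrite('pics/s3.png',cv2.resize(p[180:280,300:420][...,::-1],(720,600)))
def tr(Q):
    x,y,z=Q[...,0],Q[...,1],Q[...,2]
    for a,b in((-.06,-.045),(-.045,-.03),(-.03,-.01)):
        k=(abs(z-.05)<.004)&(x<-.03)&(x>-.22)&(y>a)&(y<b);print(k.sum(),np.percentile(Q[k][:,0],[0,2,5,10]).round(4))
    k=(z>.01)&(z<.044)&(x<-.06)&(x>-.2)&(y<-.055)&(y>-.08)
    print('side',np.percentile(Q[k][:,0],[0,1,3,5]).round(4))
    k=(z>.065)&(z<.12)&(x<.06)&(x>-.095)&(abs(y)<.06); q=Q[k]; print('cup',np.percentile(q,[2,50,98],axis=0).round(3).tolist())
tr(toM(np.load('scene0.npz')['P'])); print(); tr(toM(cloud(d,m)))
E
```

```text
t 5.32 tip mm [-168.     0.9   35.1] F [-1.7  0.8  0.9] turn val -0.001 q [-0.23  0.66  1.97 -0.    0.53 -2.04]
(-105, 0, 37) [-0.315 -0.004 -0.013]
176 [-0.1473 -0.1421 -0.1392 -0.1322]
141 [-0.1451 -0.141  -0.1382 -0.1345]
124 [-0.1481 -0.1432 -0.141  -0.1362]
side [-0.1519 -0.1495 -0.1469 -0.1445]
cup [[-0.08, -0.057, 0.066], [-0.043, -0.029, 0.088], [-0.023, 0.001, 0.114]]

97 [-0.0892 -0.0872 -0.0863 -0.0828]
90 [-0.0937 -0.0903 -0.0886 -0.087 ]
112 [-0.0936 -0.0884 -0.0868 -0.0846]
side [-0.0997 -0.0972 -0.096  -0.0955]
cup [[-0.024, -0.059, 0.066], [0.01, -0.03, 0.091], [0.026, -0.017, 0.111]]
```

View pics/s3.png

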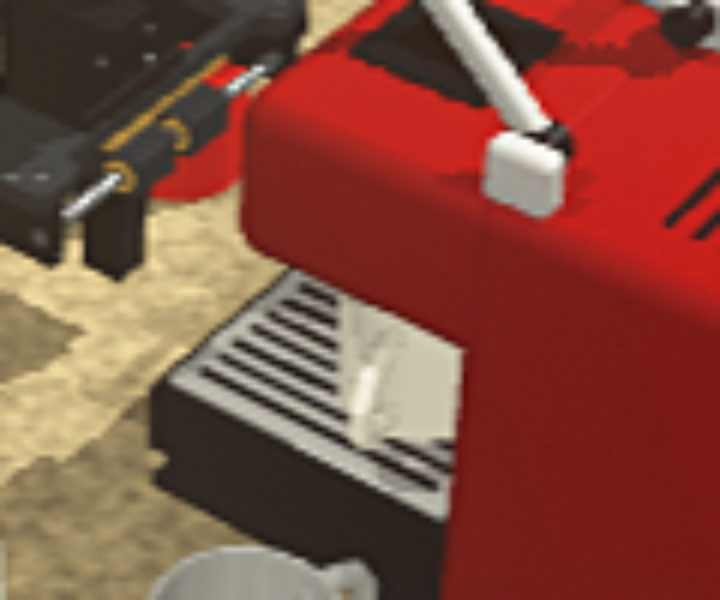

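The tray travelled about 54 mm against the hard stop, with its front edge now at about −0.096. The cup is upright under the head (crop 400,370). Next is the handle.

Emit:
{"fn": "move_arm", "kwargs": {"motion": "-1 0 0 -0.2 0; -1 0 0 -0.4 0; -1 0 0 -0.6 0; -1 0 0 -0.8 0; -1 0 0 -1 0; -1 0 0 -1 0; -1 0 0 -1 0"}}

```text
time: 5.95
position: [0.4764, 0.0037, 0.2467]
tool_rot: [-0.122, 0.992, -0.002, 0.005]
ft_force: [-0.3, 1.2, -0.1]
grip_width: 0.0007
grip_force: 0.0
```

Emit:
{"fn": "move_arm", "kwargs": {"motion": "-1 0 0 -0.2 0; -1 0 0 -0.4 0; -1 0 0 -0.6 0; -1 0 0 -0.65 0; -1 -0.15 0 -0.65 0; -1 -0.35 0 -0.65 0; -1 -0.55 0 -0.65 0; -1 -0.75 0 -0.65 0; -1 -0.86 0 -0.65 0; -1 -0.86 0 -0.65 0; -1 -0.86 0 -0.65 0"}}

```text
time: 6.87
position: [0.6405, 0.0463, 0.3702]
tool_rot: [-0.122, 0.992, 0.0, -0.002]
ft_force: [-0.2, 0.3, 0.2]
grip_width: 0.0003
grip_force: 0.0
```

```bash
python3 -c "
from h import *
plan((4,0,335),(4,0,331),(-5,0,322),(-13,0,313),(-20,0,302),(-26,0,291),(-31,0,279),(-34,0,267),(-37,0,254),(-38,0,244),(-38,0,238))"
```

```text
t 6.87 tip mm [ 13.4  -2.  362.2] F [-0.2  0.3  0.2] turn val -0.0 q [-0.1   0.44  1.19 -0.    1.51 -1.92]
(4, 0, 335) [0.046 0.01  0.136]
(4, 0, 331) [0.046 0.01  0.156]
(-5, 0, 322) [0.091 0.01  0.201]
(-13, 0, 313) [0.131 0.01  0.247]
(-20, 0, 302) [0.166 0.009 0.302]
(-26, 0, 291) [0.195 0.009 0.357]
(-31, 0, 279) [0.22  0.009 0.417]
(-34, 0, 267) [0.235 0.009 0.477]
(-37, 0, 254) [0.25  0.009 0.542]
(-38, 0, 244) [0.254 0.009 0.592]
(-38, 0, 238) [0.254 0.009 0.622]
```

Emit:
{"fn": "move_arm", "kwargs": {"motion": "-1 0.045 0.01 0.08 0; -1 0.045 0.01 0.14 0; -1 0.07 0.01 0.18 0; -1 0.09 0.01 0.2 0; -1 0.11 0.01 0.225 0; -1 0.13 0.01 0.25 0; -1 0.15 0.01 0.275 0; -1 0.165 0.01 0.3 0; -1 0.18 0.01 0.33 0; -1 0.195 0.01 0.36 0; -1 0.21 0.01 0.39 0; -1 0.22 0.01 0.42 0"}}

```text
time: 7.87
position: [0.5962, 0.037, 0.2889]
tool_rot: [-0.122, 0.993, -0.0, -0.0]
ft_force: [-1.3, -0.1, 1.1]
grip_width: 0.0005
grip_force: 0.5
```

```bash
python3 -c "
from h import *
plan((-31,0,279),(-34,0,267),(-37,0,254),(-38,0,244),(-38,0,236))"
```

```text
t 7.87 tip mm [-3.180e+01 -2.000e-01  2.809e+02] F [-1.3 -0.1  1.1] turn val -0.0 q [-0.12  0.43  1.43 -0.    1.28 -1.94]
(-31, 0, 279) [-0.004  0.001  0.01 ]
(-34, 0, 267) [0.011 0.001 0.07 ]
(-37, 0, 254) [0.026 0.001 0.135]
(-38, 0, 244) [0.031 0.001 0.185]
(-38, 0, 236) [0.031 0.001 0.225]
```

Emit:
{"fn": "move_arm", "kwargs": {"motion": "-1 0.005 0 0.035 0; -1 0.01 0 0.065 0; -1 0.02 0 0.1 0; -1 0.025 0 0.13 0; -1 0.03 0 0.155 0; -1 0.03 0 0.175 0; -1 0.03 0 0.19 0; -1 0.03 0 0.2 0; -1 0.03 0 0.21 0; -1 0.03 0 0.22 0; -1 0.03 0 0.22 0"}}

```text
time: 8.78
position: [0.5906, 0.0357, 0.2518]
tool_rot: [-0.122, 0.992, -0.001, 0.001]
ft_force: [-9.7, 0.2, 27.8]
grip_width: 0.0006
grip_force: 14.6
```

```bash
python3 -c "
from h import *
plan((-38,0,236))"
```

```text
t 8.78 tip mm [-3.760e+01 -2.000e-01  2.438e+02] F [-9.7  0.2 27.8] turn val -0.0 q [-0.13  0.46  1.5  -0.    1.18 -1.94]
(-38, 0, 236) [0.002 0.001 0.039]
```

Emit:
{"fn": "move_arm", "kwargs": {"motion": "-1 0 0 -0.05 0; -1 0 0 -0.2 0; -1 0 0 -0.35 0; -1 -0.1 0.2 -0.35 0; -1 -0.2 0.4 -0.35 0; -1 -0.22 0.6 -0.35 0; -1 -0.22 0.63 -0.35 0; -1 -0.22 0.63 -0.35 0; -1 -0.22 0.63 -0.35 0"}}

```text
time: 9.53
position: [0.6026, 0.1688, 0.3151]
tool_rot: [-0.123, 0.992, -0.001, -0.0]
ft_force: [0.0, -1.5, -0.6]
grip_width: 0.0002
grip_force: 0.0
```

```bash
python3 -c "
from h import *
plan((6,125,276),(6,125,272),(0,125,261),(-4,125,251),(-7,125,241),(-9,125,230),(-10,125,220),(-10,125,213))"
```

```text
t 9.53 tip mm [  6.5 126.  307.1] F [ 0.  -1.5 -0.6] turn val 0.0 q [ 0.1   0.45  1.32 -0.    1.37 -1.72]
(6, 125, 276) [ 0.002 -0.005  0.156]
(6, 125, 272) [ 0.002 -0.005  0.176]
(0, 125, 261) [ 0.032 -0.005  0.231]
(-4, 125, 251) [ 0.052 -0.005  0.281]
(-7, 125, 241) [ 0.067 -0.005  0.331]
(-9, 125, 230) [ 0.077 -0.004  0.386]
(-10, 125, 220) [ 0.082 -0.004  0.436]
(-10, 125, 213) [ 0.082 -0.004  0.471]
```

Emit:
{"fn": "move_arm", "kwargs": {"motion": "-1 0 0 0.1 0; -1 0 0 0.15 0; -1 0.01 0 0.18 0; -1 0.02 0 0.205 0; -1 0.03 0 0.23 0; -1 0.04 0 0.255 0; -1 0.05 0 0.28 0; -1 0.06 0 0.305 0; -1 0.065 0 0.33 0; -1 0.07 0 0.355 0; -1 0.075 0 0.38 0; -1 0.08 0 0.4 0"}}

```text
time: 10.53
position: [0.5874, 0.165, 0.235]
tool_rot: [-0.122, 0.993, 0.0, 0.0]
ft_force: [-0.1, -0.6, 0.7]
grip_width: 0.0001
grip_force: 0.4
```

Emit:
{"fn": "move_arm", "kwargs": {"motion": "-1 0 0 0.015 0; -1 0 0 0.03 0; -1 0 0 0.04 0; -1 0 0 0.05 0; -1 0 0 0.06 0; -1 0 0 0.065 0; -1 0 0 0.065 0"}}

```text
time: 11.12
position: [0.5871, 0.1649, 0.2278]
tool_rot: [-0.122, 0.992, -0.0, 0.001]
ft_force: [-8.6, -1.5, 24.6]
grip_width: 0.0004
grip_force: 12.4
```

```bash
python3 -c "
from h import *
plan((-10,125,213))"
```

```text
t 11.12 tip mm [ -9.5 126.  219.8] F [-8.6 -1.5 24.6] turn val -0.0 q [ 0.09  0.51  1.48 -0.    1.15 -1.72]
(-10, 125, 213) [ 0.003 -0.005  0.034]
```

Lid at the stop (tip 219.8 mm). I'll retreat upward and check.

Emit:
{"fn": "move_arm", "kwargs": {"motion": "-1 0 0 -0.1 0; -1 0 0 -0.3 0; -1 0 0 -0.5 0; -1 0.2 0.2 -0.6 0; -1 0.4 0.4 -0.6 0; -1 0.6 0.6 -0.6 0; -1 0.8 0.8 -0.6 0; -1 0.8 1 -0.6 0; -1 0.8 1 -0.6 0; -1 0.8 1 -0.6 0; -1 0.8 1 -0.6 0"}}

```text
time: 12.03
position: [0.3813, 0.3221, 0.3427]
tool_rot: [-0.125, 0.992, 0.0, -0.0]
ft_force: [0.8, -0.0, -0.6]
grip_width: 0.0008
grip_force: 0.0
```

```bash
python3 - <<'E'
from h import *
plan((0,0,300))
p,d,m=shot('scene'); Q=toM(cloud(d,m)); x,y,z=Q[...,0],Q[...,1],Q[...,2]
k=(abs(x+.045)<.009)&(abs(y)<.05)&(z>.234)&(z<.3);print('bar z',k.sum(),np.percentile(z[k],[5,50,95]))
k=(x>-.03)&(x<.07)&(abs(y-.125)<.03)&(z>.2)&(z<.3);print('lid z',k.sum(),np.percentile(z[k],[5,50,95]))
k=(z>.01)&(z<.044)&(x<-.06)&(x>-.2)&(y<-.055)&(y>-.08);print('tray',np.percentile(x[k],[1,3]))
cv2.imwrite('pics/s4.png',cv2.resize(p[110:320,230:480][...,::-1],(700,588)))
E
```

```text
t 12.03 tip mm [-170.8  328.6  334.7] F [ 0.8 -0.  -0.6] turn val 0.001 q [ 0.48  0.23  1.59  0.    1.32 -1.34]
(0, 0, 300) [-0.848 -1.646  0.172]
bar z 201 [0.23793132 0.24395065 0.24599639]
lid z 492 [0.21809693 0.22024038 0.22234322]
tray [-0.09649684 -0.095618  ]
```

View pics/s4.png

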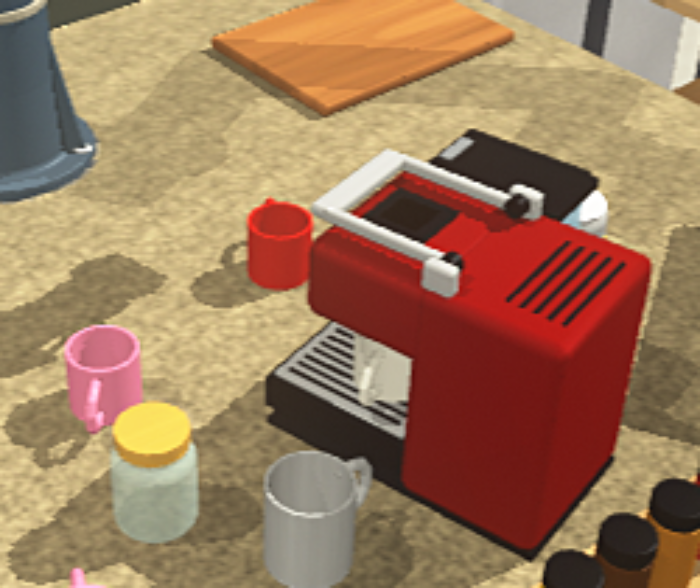

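The handle is flat (bar at crop 360,180, 244 mm high), the lid is flat (520,165, 220 mm), the tray is home at −0.096, and the cup stands upright at (385,375). I'm handing in.

```bash
python3 -c "
from rig import robot
print(robot.hand_in())"
```

```text
the job is handed in; nothing more can be done
None
```

The job is handed in at about 12 s on the robot's clock: the tray is home with the cup upright under the spout, and the handle and tank lid are fully shut; the arm never went near the bystanders, though I did not re-measure them, and no verdict came back.

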